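# Spin the revolving snack display and stop its empty bay at the filling ledge

### The arm

A 6-joint arm with a two-finger parallel gripper is mounted at the origin on the work surface. World frame = base frame: x ahead of the robot, y to its left, z up, the work surface at z = 0. Lengths are in mm, angles in rad, forces in N, time in s.
With the tool pointing down it reaches from about 300 to 775 mm from the base axis. Payload 14.6 kg.
Tool frame: the origin (TCP) lies midway between the tips of the shut fingers; the grasp point (between the pads) lies 19 mm behind it (pinch_z is the distance from the TCP to the grasp point, in mm); z points along the fingers, y is the direction in which the jaws open and shut (so a half turn about z gives the same grasp; the last joint's range is limited). The gripper opens to 94 mm and grips with 3 to 60 N. Pads are 16 mm wide; open, the fingers measure 119 mm over their backs; the gripper's body (75 mm by 177 mm) begins 78 mm behind the grasp point.
Start: joints at [-1.345, 0.3, 1.521, -0, 1.321, -0.067], TCP at [158.742, -526.584, 205.446] pointing down, gripper open.
Joint ranges: [-3.03, 3.03], [-0.79, 2.21], [0.23, 2.52], [-1.04, 4.18], [0, 3.07], [-2.55, 2.55]. Speed limits (rad/s): [2.22, 2.22, 2.57, 3.14, 3.14, 3.14].

### API

Orientations are given as [roll, pitch, yaw] about the fixed x, y, z axes, in that order (R = Rz(yaw) Ry(pitch) Rx(roll)).
In Python, from cell import read_state, camera, sign_off, pinch_z gives the robot as it stands. The module is installed in compiled form; this text tells all that it offers.
- The arm moves only by the tool servo_tool, never from a script. Its argument "series" is a list of rows, each a list of 6 numbers: the shift along the tool's x, y, z in cm, then the turn, a rotation vector about the tool's x, y, z in rad. In form: [[tx, ty, tz, rx, ry, rz], ...]. A call has exactly 10 rows; each row is the pose to reach, as a shift and turn from the pose commanded when the call began, along the tool's axes at that moment; what a row does not reach only later rows make up. A row lasts 1/12 s, in which the tool goes at most 41.7 mm and 7.16 degrees, less where a joint would pass 70% of its speed; a pose out of reach is approached as far as the arm can. A call with a gripper value outside its range is refused whole. "gripper" is the finger opening in cm, from 0 to 9.4, set as the call begins (left out, the last holds). The fingers move at their own pace and stop on an object; "grip_force" is the grip in N (left out, the last holds). Time passes only in rows, so rows that repeat a pose let the fingers close, or fill a call up. It gives the time, the measured TCP pose, the force and the opening at its end, in the units of the state.
- read_state(): the state, without advancing time (a new reading comes with each control period).
- camera(name): name is "scene" or "top"; returns a dict with "pixels" (400x640x3 uint8, red, green, blue), "fx", "fy", "cx", "cy" (pixels), "k1" (the pictures are not rectified: a ray, as slopes to the right and down, at radius r is drawn at 1 + k1 r^2 times it, then the intrinsics apply), "pose" (4x4, takes a point from camera to world coordinates). Camera axes: x right, y down, z forward; pixel columns grow to the right and rows downward; lengths in mm; the calibration is good to about 2 mm. A picture is of the moment at which its call begins. There is no depth.
- sign_off(): hands the job in, once; it reports no verdict.
The state is a dict: "clock": time; "joints": joint angles; "qd": joint speeds; "effort": joint torques, N m; "eef_pos": TCP position; "eef_rot": TCP orientation; "wrist_force": force on the tool from outside, world axes, zero at the start; "moment": the same for the moment, N m; "finger_gap": finger opening in mm.
Only numpy, scipy, OpenCV 4.12 (cv2) and the standard library are available. Lean on these libraries where they do the work, as an engineer would, in place of code of your own. Each camera call takes 0.05 s, during which the arm holds its last target.

### The job

The empty bay of the revolving snack display has ended up away from its filling ledge. With your fingertips flick the display round, either way, so that it spins freely and goes round at least one whole turn, then stop it with a fingertip just as the empty bay comes round to the filling ledge where the two refill jars wait, and take your hand away. After that turn do not stop it, or let it stop, anywhere else and shove it round from there; leave all the goods and the things on the counter standing, not lifted or knocked.

Things in the scene. Friction and masses are not known exactly. Their poses are not given: they have to be found in the camera images.
- display: fixed plinth of the display, screwed down: a black round foot (radius 135 mm, 26 mm high) under the turning tray, with the filling ledge on its front (-x) side. Origin on the counter, on the turning axis; z up; its -x axis points from the axis to the middle of the ledge
- ledge (a point): the mark: beside the middle of the inner edge of the filling ledge, 180 mm from the turning axis, 50 mm above the counter. Axes as display. The ledge is a fixed wooden shelf 130 mm wide, from 188 to 273 mm from the axis, its top level with the tray (50 mm above the counter), with low cheeks at its sides (70 mm above the counter) and an outer stop (66 mm)
- carousel (a joint): angle the tray has turned since the start, rad, anticlockwise from above positive, no end stops, counting on over whole turns: 0 at the start, at rest. (Where the empty bay stands is told by the points.) Let go at 2 rad/s it coasts for two to three turns in some 20 s. A fingertip pressed down on the rim with a few newtons stops it almost at once, and it stays
- hub (a point): turning axis of the wooden tray at the tray floor, 50 mm above the counter; turns with the tray, +x along the middle of the empty bay, z up. The tray is a flat disc of radius 180 mm, 12 mm thick, with a round hub of radius 46 mm, 60 mm high, in its middle, on a ball bearing. From 140 to 180 mm from the axis it is a bare flat rim all round. With its packs it weighs about 1.7 kg
- divider (a point): foot of the outer end of one divider, 140 mm from the axis, on the tray floor; turns with the tray. Six straight upright dividers, 6 mm thick and 40 mm high above the tray floor, run from the hub out to 140 mm from the axis, at 30 (this one), 90, 150, 210, 270 and 330 degrees from the +x axis of hub, making six bays: one empty, five with a pack centred 82 mm from the axis
- empty_bay (a point): middle of the mouth of the empty bay, on the outer edge of the tray, 180 mm from the axis, 50 mm above the counter; turns with the tray
- pack1_c (a point): centre of a pack standing loose in the next bay anticlockwise from the empty one: round glass jar 52 mm across, 56 mm high. z up along it
- pack2_c (a point): centre of a pack standing loose in the second bay anticlockwise from the empty one: round can 52 mm across, 56 mm high. z up along it
- pack3_c (a point): centre of a pack standing loose in the third bay anticlockwise from the empty one: white paperboard box 38 x 52 x 56 mm. z up along it
- pack4_c (a point): centre of a pack standing loose in the fourth bay anticlockwise from the empty one: round can 52 mm across, 56 mm high. z up along it
- pack5_c (a point): centre of a pack standing loose in the fifth bay anticlockwise from the empty one: round glass jar 52 mm across, 56 mm high. z up along it
- refill1_c (a point): centre of a loose refill jar 52 mm across, 56 mm high, standing on the filling ledge; to be left alone. z up along it
- refill2_c (a point): centre of a loose refill jar 52 mm across, 56 mm high, standing on the filling ledge; to be left alone. z up along it
- terminal: loose black card terminal, 165 x 78 x 43 mm, lying on the counter beside the display, to be left alone. Origin under its centre
- pump: loose white pump bottle, 68 mm across, 191 mm high, standing on the counter on the other side, to be left alone. Origin under its centre, z up
Things that resemble listed ones, but are neither listed nor needed, are in the scene too. Leave any purple or yellow look-alike of the part that bears pack1_c alone. What is shaped like the part that bears pack4_c but green is not meant.

How it is judged (in metres and radians):
On the way, in this order (a step that is already met when the one before it is completed fails the run):
1. the display has been flicked and spins freely, untouched, faster than 0.8 rad/s, for half a second ((velocity of joint carousel above 0.8 rad/s or velocity of joint carousel below -0.8 rad/s) and contact force between each of the arm, the fingers and carousel below 0.05 N), for 0.5 s.
2. it has gone round one whole turn (6.2 rad) and is still turning, untouched ((value of joint carousel above 6.2 rad or value of joint carousel below -6.2 rad) and (velocity of joint carousel above 0.15 rad/s or velocity of joint carousel below -0.15 rad/s) and contact force between each of the arm, the fingers and carousel below 0.05 N), for 0.1 s.
3. a fingertip on the display holds it stopped with the empty bay at the ledge ((value of joint carousel above 6.2 rad or value of joint carousel below -6.2 rad) and contact force between the fingers and carousel above 0.3 N and velocity of joint carousel between -0.15 and 0.15 rad/s and horizontal distance between empty_bay and ledge below 0.045 m), for 0.1 s.
At the end, for the whole second after the job is handed in: the display is at rest after at least one whole turn, the mouth of the empty bay within 45 mm (about 14 degrees) of the mark at the ledge, all five packs upright in their bays, the refill jars within 20 mm and the card terminal and pump bottle within 30 mm of where they stood, the pump upright (horizontal distance between empty_bay and ledge below 0.045 m and velocity of joint carousel between -0.03 and 0.03 rad/s and (value of joint carousel above 6.2 rad or value of joint carousel below -6.2 rad) and angle between each of pack1_c, pack2_c, pack3_c, pack4_c, pack5_c, refill1_c, refill2_c, pump's own z axis and vertical below 0.2 rad and z of pack1_c in the frame of hub between 0.018 and 0.038 m and horizontal distance between each of pack1_c, pack2_c, pack3_c, pack4_c, pack5_c and hub below 0.15 m and z of pack2_c in the frame of hub between 0.018 and 0.038 m and z of pack3_c in the frame of hub between 0.018 and 0.038 m and z of pack4_c in the frame of hub between 0.018 and 0.038 m and z of pack5_c in the frame of hub between 0.018 and 0.038 m and distance of each of refill1_c, refill2_c from where it was at the start of the episode below 0.02 m and distance of each of terminal, pump from where it was at the start of the episode below 0.03 m); the robot touches nothing.
It fails at once if after its whole turn, the display is held or pushed by the fingers at under 0.15 rad/s with the empty bay more than 110 mm from the ledge: stopped in the wrong place and shoved round ((value of joint carousel above 6.2 rad or value of joint carousel below -6.2 rad) and contact force between the fingers and carousel above 0.3 N and velocity of joint carousel between -0.15 and 0.15 rad/s and horizontal distance between empty_bay and ledge above 0.11 m).
It fails at once if a pack or refill jar is lifted more than 20 mm or tipped (z of any of pack1_c, pack2_c, pack3_c, pack4_c, pack5_c, refill1_c, refill2_c in the frame of hub above 0.048 m or angle between any of pack1_c, pack2_c, pack3_c, pack4_c, pack5_c, refill1_c, refill2_c's own z axis and vertical above 0.5 rad).
It fails at once if a refill jar, the card terminal or the pump bottle is knocked or carried away (distance of any of refill1_c, refill2_c from where it was at the start of the episode above 0.03 m or distance of any of terminal, pump from where it was at the start of the episode above 0.04 m or angle between pump's own z axis and vertical above 0.5 rad).
It also fails if it takes over 48 s, if anything falls off the work surface, if the arm or the gripper's body presses on something with over 40 N, if the wrist force passes 120 N, or if a joint passes its speed limit or range.

## Working session

There is one attempt and no reset: what is moved stays moved. The work goes in short steps, Python scripts to look and compute and a tool call to move; the robot and the scene stay as the last step left them, time stands still between calls to the robot, and variables do not carry over. Pictures are saved under pics/ and viewed, and the job is handed in when it is done.

Besides the shell and the picture viewer there is one more tool, called as name(argument=value, ...), one argument or row to a line, values as JSON. servo_tool: Moves the arm, as the interface text tells. Its arguments: {"type":"object","properties":{"series":{"type":"array"},"gripper":{"type":"number"},"grip_force":{"type":"number"}},"required":["series"]}

```bash
mkdir -p pics; python3 - <<'E'
from cell import *
import cv2,numpy as np
print(read_state(),pinch_z)
for n in("scene","top"):
    c=camera(n);cv2.imwrite(f"pics/{n}0.png",c["pixels"][:,:,::-1])
    print(n,{k:c[k] for k in c if k!="pixels"})
E
```

```text
{'clock': 0.0, 'joints': array([-1.34462410e+00,  3.00511578e-01,  1.52158816e+00, -3.98492928e-05,
        1.32071098e+00, -6.66480762e-02]), 'qd': array([ 0.00120028, -0.00034942,  0.00127106, -0.0004498 ,  0.00159449,
       -0.00100495]), 'effort': array([-1.57579752e-04, -5.31801081e+01, -3.52733588e+01,  7.08321878e-02,
        2.44654709e-02, -7.31837417e-05]), 'eef_pos': array([ 158.6605552 , -526.33581007,  204.86113908]), 'eef_rot': array([-3.14037472e+00, -4.26096321e-05,  2.92830167e-01]), 'wrist_force': array([-0.44705458, -0.8082106 ,  0.33897391]), 'moment': array([-0.00756756,  0.00821858,  0.0322715 ]), 'finger_gap': 94.06849414301949} 18.8
scene {'fx': 484.2809228665995, 'fy': 484.2809228665995, 'cx': 313.9669183107874, 'cy': 196.042968047579, 'k1': 0.046576628941865685, 'pose': array([[-7.63175629e-01,  5.46460313e-01, -3.44882713e-01,
         1.00878213e+03],
       [ 6.46047590e-01,  6.33998207e-01, -4.25051508e-01,
         5.92823585e+02],
       [-1.36187585e-02, -5.47199598e-01, -8.36891349e-01,
         1.17040023e+03],
       [ 0.00000000e+00,  0.00000000e+00,  0.00000000e+00,
         1.00000000e+00]])}
top {'fx': 397.4195367093159, 'fy': 397.4195367093159, 'cx': 317.830892763123, 'cy': 188.65780198102905, 'k1': -0.0824249102214498, 'pose': array([[-2.26333878e-02, -9.85287780e-01,  1.69398113e-01,
         2.98592552e+02],
       [-9.99717278e-01,  2.10705577e-02, -1.10179847e-02,
         6.33688297e+01],
       [ 7.28657297e-03, -1.69599594e-01, -9.85486115e-01,
         1.49027028e+03],
       [ 0.00000000e+00,  0.00000000e+00,  0.00000000e+00,
         1.00000000e+00]])}
```

View pics/scene0.png

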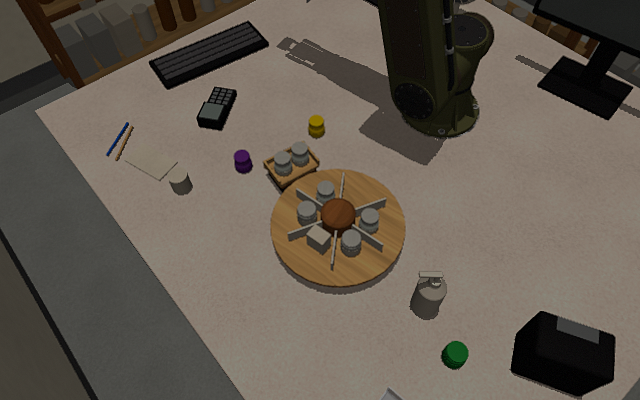

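View pics/top0.png

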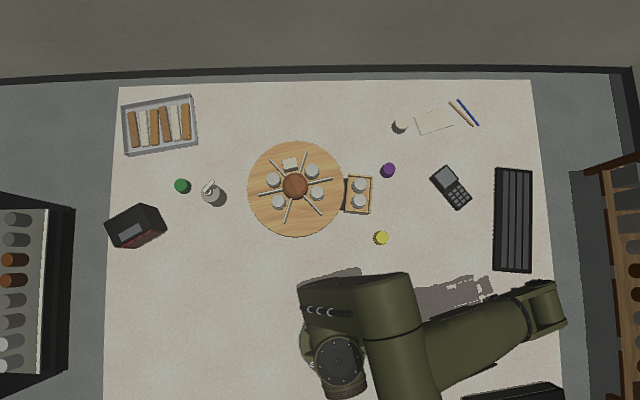

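```bash
cat > h.py <<'E'
from cell import *
import cv2,numpy as np
def ray(c,u,v):
    xd=(u-c["cx"])/c["fx"];yd=(v-c["cy"])/c["fy"];x,y=xd,yd
    for _ in range(20):
        s=1+c["k1"]*(x*x+y*y);x,y=xd/s,yd/s
    return c["pose"][:3,3],c["pose"][:3,:3]@np.array([x,y,1])
def onz(c,u,v,z):
    o,d=ray(c,u,v);return (o+d*(z-o[2])/d[2])
def px(c,P):
    q=c["pose"][:3,:3].T@(np.array(P,float)-c["pose"][:3,3]);x,y=q[:2]/q[2];s=1+c["k1"]*(x*x+y*y)
    return np.array([c["fx"]*x*s+c["cx"],c["fy"]*y*s+c["cy"]])
E
python3 - <<'E'
from h import *
for n,box in(("top",(235,130,395,250)),("scene",(225,100,465,320))):
    c=camera(n);im=c["pixels"][:,:,::-1].copy()
    hsv=cv2.cvtColor(im,cv2.COLOR_BGR2HSV)
    m=cv2.inRange(hsv,(8,70,60),(25,255,255))
    x0,y0,x1,y1=box
    cv2.imwrite(f"pics/{n}c.png",cv2.resize(im[y0:y1,x0:x1],None,fx=5 if n=="top" else 2.7,fy=5 if n=="top" else 2.7,interpolation=cv2.INTER_CUBIC))
    cs=cv2.findContours(m,cv2.RETR_EXTERNAL,cv2.CHAIN_APPROX_NONE)[0]
    k=max(cs,key=cv2.contourArea)
    print(n,cv2.contourArea(k),cv2.boundingRect(k))
    # circle fit
    P=np.array([onz(c,*p[0],50)[:2] for p in k])
    for it in range(10):
        A=np.c_[2*P,np.ones(len(P))];s=np.linalg.lstsq(A,(P**2).sum(1),rcond=None)[0]
        r=np.sqrt(s[2]+s[0]**2+s[1]**2);e=np.abs(np.hypot(*(P-s[:2]).T)-r)
        P=P[e<max(3,np.median(e)*2)]
    print(s[:2],r,len(P))
E
```

```text
top 7190.0 (247, 141, 98, 96)
[551.94110161 129.47540034] 177.50041799114686 272
scene 12393.0 (270, 168, 136, 120)
[555.06353177 128.71086583] 178.78024496920324 368
```

View pics/topc.png

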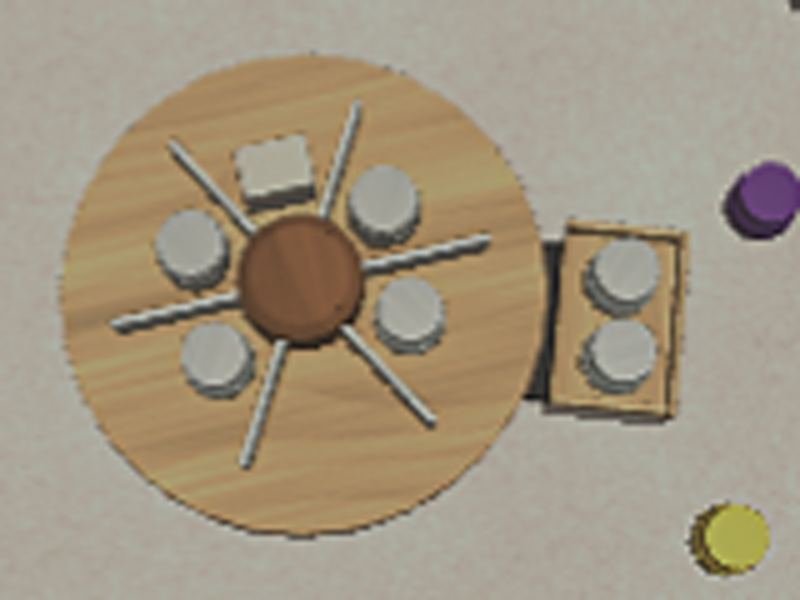

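View pics/scenec.png

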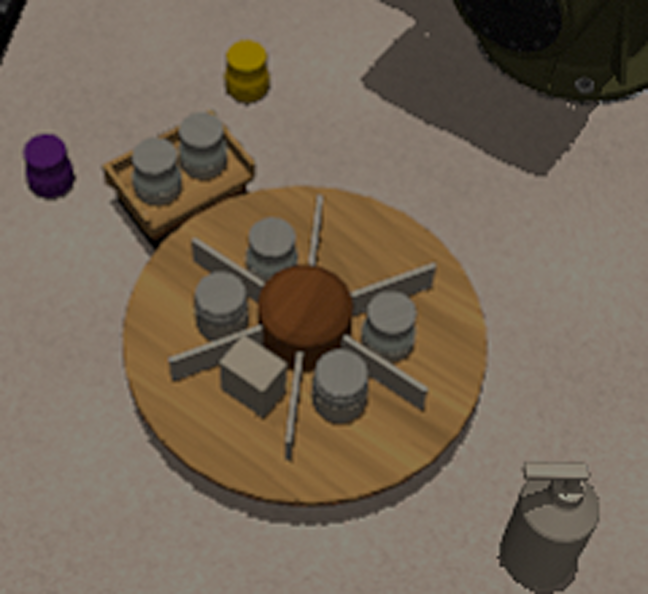

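```bash
python3 - <<'E'
from h import *
c=camera("top");C=np.array([553.5,129])
for q in [(355,105),(488,240),(432,422),(245,463),(115,325),(172,145)]:
    p=onz(c,235+q[0]/5,130+q[1]/5,90)[:2]-C; print("div",np.degrees(np.arctan2(p[1],p[0])),np.hypot(*p))
for q in [(570,220),(688,232),(675,417),(548,410)]:
    P=onz(c,235+q[0]/5,130+q[1]/5,70);p=P[:2]-C; print("ledge",P,np.degrees(np.arctan2(p[1],p[0])),np.hypot(*p))
for n,q,z in[("j1",(625,268),106),("j2",(628,340),106),("hubtop",(302,280),110),("pump",((213-235)*5,(187-130)*5),191),("term",((450-235)*5,(187-130)*5),43),("yellow",(735,535),56)]:
    print(n,onz(c,235+q[0]/5,130+q[1]/5,z))
E
```

```text
div -18.243730368741694 132.28903879824716
div -80.13902650728268 137.25591657986448
div -139.3283154340002 140.8846367197018
div 162.9880522476404 139.14007857417218
div 103.8054547042634 136.63139575768702
div 42.94241605235738 134.68638896192064
ledge [594.6240829  -67.60734363  70.        ] -78.18585218237091 200.86223578029717
ledge [ 583.90205791 -153.70856709   70.        ] -83.86208544769964 284.338564094156
ledge [ 448.41647448 -138.1111271    70.        ] -111.47504920613781 287.0381534823237
ledge [455.56200314 -46.77727607  70.        ] -119.12528303489778 201.22003382465093
j1 [ 551.5456168  -102.12033672  106.        ]
j2 [ 499.89286966 -102.14669249  106.        ]
hubtop [547.05464719 126.83658218 110.        ]
pump [535.00232647 398.01003628 191.        ]
term [ 543.08675477 -447.42522272   43.        ]
yellow [ 363.48786781 -179.83386776   56.        ]
```

```bash
cat >> h.py <<'E'
C0=np.array([553.5,129.])
def prof(c,r,z,n=720):
    hsv=cv2.cvtColor(c["pixels"],cv2.COLOR_RGB2HSV)
    a=np.arange(n)*2*np.pi/n
    uv=np.array([px(c,[C0[0]+r*np.cos(t),C0[1]+r*np.sin(t),z]) for t in a]).astype(np.float32)
    s=cv2.remap(hsv,uv[None,:,0],uv[None,:,1],cv2.INTER_NEAREST)[0].astype(int)
    return a,((s[:,1]<75)&(s[:,2]>60)).astype(float)
def bay(c):
    # empty bay direction, deg: 6-fold phase of dividers + first harmonic of pack tops
    S=0
    for r in (112,118,124,130):
        a,w=prof(c,r,90);S+=(w*np.exp(6j*a)).sum()
    div=np.degrees(np.angle(S))/6          # divider angle mod 60
    T=0
    for r in (76,82,88):
        a,w=prof(c,r,104);T+=(w*np.exp(1j*a)).sum()
    gap=np.degrees(np.angle(-T))
    b=div+30; b+=60*np.round((gap-b)/60)
    return b%360,gap%360,abs(S),abs(T)
E
python3 - <<'E'
from h import *
for n in("scene","top"):
    c=camera(n);print(n,bay(c))
print(read_state()["clock"])
E
```

```text
scene (np.float64(192.70875806941976), np.float64(204.38258788034196), np.float64(143.73180147207654), np.float64(283.6617448712923))
top (np.float64(192.0758713992389), np.float64(192.9333537537194), np.float64(216.4994289053772), np.float64(181.15547976779095))
0.35
```

servo_tool(
  series=[
    [2,-2.5,0,0,0,0],
    [4.5,-5.5,0,0,0,0],
    [7,-8.5,0,0,0,0],
    [9.5,-11.5,0,0,0,0],
    [12,-14.5,0,0,0,0],
    [14.5,-17.5,0,0,0,0],
    [17,-20.5,0,0,0,0],
    [19.3,-23.5,0,0,0,0],
    [21.5,-26.5,0,0,0,0],
    [24,-29.5,0,0,0,0],
  ],
  gripper=0,
  grip_force=20,
)

```text
clock: 1.18
eef_pos: [303.3, -173.2, 205.7]
eef_rot: [3.141, -0.0, 0.292]
wrist_force: [1.2, -1.0, 0.6]
finger_gap: 30.9
```

servo_tool(
  series=[
    [2.2,-2.8,0,0,0,0],
    [4.4,-5.6,1,0,0,0],
    [6.6,-8.4,3,0,0,0],
    [8.8,-11.2,5,0,0,0],
    [11,-14,7,0,0,0],
    [13,-16.5,9,0,0,0],
    [15,-19,10.5,0,0,0],
    [16.3,-20.5,11.5,0,0,0],
    [16.7,-20.9,12.5,0,0,0],
    [16.7,-20.9,12.5,0,0,0],
  ],
)

```text
clock: 2.02
eef_pos: [402.4, 74.5, 78.9]
eef_rot: [-3.141, 0.003, 0.295]
wrist_force: [-0.6, -0.3, -0.2]
finger_gap: 0.3
```

```bash
python3 - <<'E'
from h import *
s=read_state();print(s)
c=camera("scene");print(bay(c))
cv2.imwrite("pics/s1.png",c["pixels"][:,:,::-1])
E
```

```text
{'clock': 2.0167, 'joints': array([9.35831260e-02, 1.55558276e-01, 2.02785560e+00, 6.20384957e-05,
       9.60912561e-01, 1.36938313e+00]), 'qd': array([-0.04474465, -0.05597847,  0.00187315, -0.001851  ,  0.04863271,
       -0.03303826]), 'effort': array([  1.65607732, -37.33546972, -29.99317467,   0.08733843,
        -0.7218181 ,   0.47430882]), 'eef_pos': array([402.37950499,  74.54092411,  78.86431082]), 'eef_rot': array([-3.14099602e+00,  2.66836805e-03,  2.94961511e-01]), 'wrist_force': array([-0.60641562, -0.32493373, -0.16905416]), 'moment': array([-0.03258134,  0.0415038 , -0.01436358]), 'finger_gap': 0.25616192095223567}
(np.float64(192.94106017531698), np.float64(203.25110046656297), np.float64(228.25076906340615), np.float64(317.0886711809328))
```

View pics/s1.png

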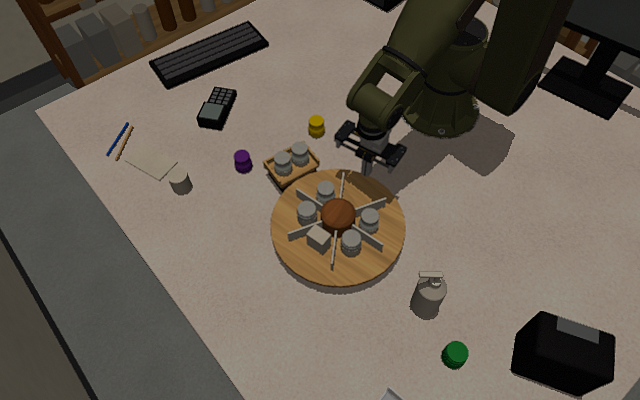

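servo_tool(
  series=[
    [0,0,0.8,0,0,0],
    [0,0,1.6,0,0,0],
    [0,0,2.2,0,0,0],
    [0,0,2.6,0,0,0],
    [0,0,2.8,0,0,0],
    [0,0,3.0,0,0,0],
    [0,0,3.1,0,0,0],
    [0,0,3.2,0,0,0],
    [0,0,3.2,0,0,0],
    [0,0,3.2,0,0,0],
  ],
)

```text
clock: 2.9
eef_pos: [403.2, 73.2, 50.0]
eef_rot: [3.141, -0.0, 0.293]
wrist_force: [-13.0, -4.5, 31.3]
finger_gap: 0.3
```

```bash
python3 - <<'E'
from h import *
yaw=.2928;X=np.array([np.cos(yaw),np.sin(yaw)]);Y=np.array([np.sin(yaw),-np.cos(yaw)])
cur=np.array([403.2,74.2])
f=lambda t,r:C0+r*np.array([np.cos(np.radians(t)),np.sin(np.radians(t))])
s=f(203,120);d=s-cur;print("to start",np.round([d@X/10,d@Y/10],2),s)
t=203
for i in (2,4,6,7.5,8,8,8,5,2):
    t+=i;d=f(t,120)-s;print(t,np.round([d@X/10,d@Y/10],2),f(t,120))
E
```

```text
to start [4.04 0.39] [443.03941759  82.11226458]
205 [0.05 0.42] [444.74306556  78.28580859]
209 [0.2  1.24] [448.54563514  70.82284557]
215 [0.53 2.45] [455.20175469  60.17082764]
222.5 [1.12 3.91] [465.02671958  47.92917509]
230.5 [1.95 5.36] [477.17061357  36.40504999]
238.5 [2.97 6.69] [490.80017223  26.68318028]
246.5 [4.17 7.85] [505.65011173  18.95279107]
251.5 [5.  8.5] [515.42344123  15.20116138]
253.5 [5.35 8.73] [519.41815864  13.94163182]
```

servo_tool(
  series=[
    [0,0,-0.7,0,0,0],
    [0,0,-1.4,0,0,0],
    [0.7,0,-1.4,0,0,0],
    [1.7,0.1,-1.4,0,0,0],
    [2.7,0.2,-1.4,0,0,0],
    [3.5,0.3,-1.4,0,0,0],
    [4.0,0.4,-1.4,0,0,0],
    [4.0,0.4,-1.4,0,0,0],
    [4.0,0.4,-1.4,0,0,0],
    [4.0,0.4,-1.4,0,0,0],
  ],
)

```text
clock: 3.73
eef_pos: [442.0, 81.1, 62.3]
eef_rot: [-3.141, 0.001, 0.293]
wrist_force: [0.9, -0.1, -0.4]
finger_gap: 0.6
```

```bash
python3 - <<'E'
from h import *
s=read_state();print(s["eef_pos"],s["wrist_force"],s["clock"])
c=camera("scene");print(bay(c))
x=c["pixels"][100:320,225:465,::-1]
cv2.imwrite("pics/s2.png",cv2.resize(x,None,fx=2.7,fy=2.7))
E
```

```text
[442.00350124  81.11499086  62.26707957] [ 0.94907654 -0.09132424 -0.35763332] 3.7333
(np.float64(192.05491594107582), np.float64(199.60262243338957), np.float64(221.67435604525872), np.float64(307.5233007189408))
```

View pics/s2.png

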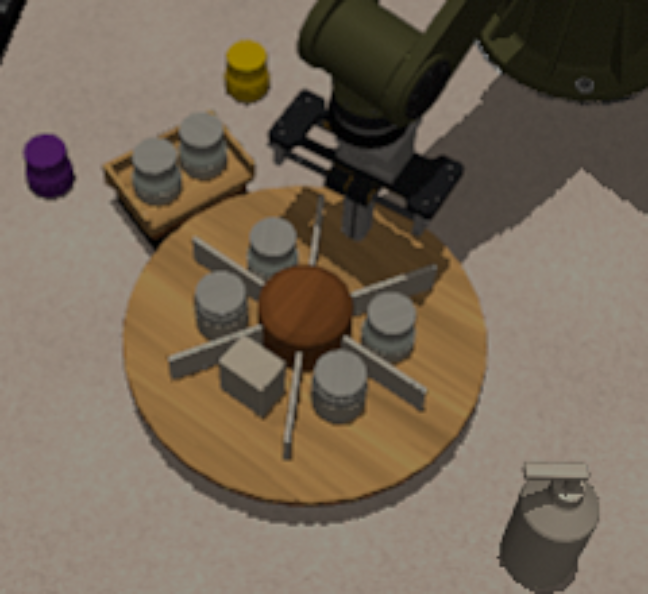

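Could be mistaken for the display goods: purple jar at top-view (388,170), yellow jar (381,238), green can (182,186). None of these sit on the tray. The display itself is the round wooden tray at (295,187), and the close crop confirms the empty bay faces the robot, with the finger in it. Now the flick.

servo_tool(
  series=[
    [0.05,0.4,0,0,0,0],
    [0.2,1.2,0,0,0,0],
    [0.5,2.4,0,0,0,0],
    [1.1,3.9,0,0,0,0],
    [1.9,5.4,0,0,0,0],
    [2.9,6.7,0,0,0,0],
    [3.6,7.4,-3.5,0,0,0],
    [3.6,7.4,-7.5,0,0,0],
    [3.6,7.4,-9,0,0,0],
    [3.6,7.4,-9,0,0,0],
  ],
)

```text
clock: 4.62
eef_pos: [500.3, 19.5, 156.2]
eef_rot: [3.139, -0.006, 0.292]
wrist_force: [0.2, -0.5, -0.2]
finger_gap: 0.9
```

```bash
python3 - <<'E'
from h import *
s=read_state();print(s["eef_pos"],s["wrist_force"],s["clock"])
for i in range(5):
    t=read_state()["clock"];c=camera("scene");print(t,bay(c))
E
```

```text
[500.2569062   19.51592391 156.23174376] [ 0.21449868 -0.51969348 -0.21356826] 4.6167
4.6167 (np.float64(252.73379394601977), np.float64(241.34273491792283), np.float64(206.64498564962923), np.float64(314.07839299603444))
4.6667 (np.float64(257.94249629573847), np.float64(247.75625990549474), np.float64(180.1646961383557), np.float64(323.7091686986356))
4.7167 (np.float64(262.2246858003466), np.float64(256.35366458985806), np.float64(205.951203826043), np.float64(316.4485122564185))
4.7667 (np.float64(267.27035313089056), np.float64(260.70872634297996), np.float64(205.95776249117935), np.float64(318.95319057461705))
4.8167 (np.float64(272.1203249806995), np.float64(264.18609904442013), np.float64(196.91530445544964), np.float64(328.29208360694037))
```

servo_tool(
  series=[
    [-1.5,-1.5,0,0,0,0],
    [-3,-3.1,0,0,0,0],
    [-4.5,-4.6,0,0,0,0],
    [-6,-6.2,0,0,0,0],
    [-7.2,-7.4,0,0,0,0],
    [-7.6,-7.8,1,0,0,0],
    [-7.6,-7.8,3.5,0,0,0],
    [-7.6,-7.8,6,0,0,0],
    [-7.6,-7.8,8.5,0,0,0],
    [-7.6,-7.8,9.4,0,0,0],
  ],
)

```text
clock: 5.7
eef_pos: [400.9, 73.2, 55.1]
eef_rot: [-3.141, 0.005, 0.293]
wrist_force: [-0.4, -0.4, 0.3]
finger_gap: 0.0
```

```bash
python3 - <<'E'
from h import *
s=read_state();print(s["eef_pos"],s["wrist_force"],s["clock"])
T=[];B=[]
for i in range(24):
    t=read_state()["clock"];c=camera("scene");b=bay(c);T.append(t);B.append(b[0])
B=np.degrees(np.unwrap(np.radians(B)));print(np.c_[T,B].round(2).tolist())
print(np.polyfit(np.array(T)-T[-1],B,2))
E
```

```text
[400.93987598  73.22109142  55.10606425] [-0.39482802 -0.35037997  0.25667996] 5.7
[[5.7, 355.86], [5.75, 359.99], [5.8, 364.71], [5.85, 369.52], [5.9, 373.97], [5.95, 378.06], [6.0, 382.37], [6.05, 386.68], [6.1, 391.34], [6.15, 395.35], [6.2, 400.02], [6.25, 403.2], [6.3, 406.9], [6.35, 410.4], [6.4, 414.2], [6.45, 417.52], [6.5, 422.19], [6.55, 426.17], [6.6, 430.54], [6.65, 435.13], [6.7, 438.84], [6.75, 442.83], [6.8, 446.71], [6.85, 450.7]]
[ -4.98930054  75.81503815 450.14031502]
```

```bash
python3 - <<'E'
from h import *
T=[];B=[]
for i in range(40):
    t=read_state()["clock"];c=camera("scene");b=bay(c)[0];b+=360*round((540-b)/360);T.append(t);B.append(b)
    if t>7.5 and b>578: break
s=read_state();print(s["eef_pos"],s["clock"])
T=np.array(T);B=np.array(B);print(np.c_[T,B].round(1).tolist())
for n,d in((len(T),2),(16,1)): 
    p=np.polyfit(T[-n:],B[-n:],d);print(p, [(x,round(np.polyval(p,s["clock"]+x),1)) for x in (0,.4,.5,.6,.7,.8)])
E
```

```text
[402.95800988  73.42494705  58.45545476] 8.65
[[6.9, 455.4], [7.0, 458.8], [7.0, 462.9], [7.0, 466.8], [7.1, 470.6], [7.2, 474.4], [7.2, 478.8], [7.2, 481.6], [7.3, 486.4], [7.4, 490.0], [7.4, 494.1], [7.4, 498.2], [7.5, 501.6], [7.6, 505.6], [7.6, 509.1], [7.6, 513.0], [7.7, 516.9], [7.8, 521.1], [7.8, 524.9], [7.8, 528.1], [7.9, 532.0], [8.0, 534.3], [8.0, 537.4], [8.0, 540.9], [8.1, 544.9], [8.2, 548.5], [8.2, 551.5], [8.2, 554.8], [8.3, 558.8], [8.4, 562.2], [8.4, 565.2], [8.4, 567.8], [8.5, 571.3], [8.6, 575.1], [8.6, 579.1]]
[  -5.31169633  154.9671013  -361.68055159] [(0, np.float64(581.4)), (0.4, np.float64(605.7)), (0.5, np.float64(611.6)), (0.6, np.float64(617.3)), (0.7, np.float64(622.9)), (0.8, np.float64(628.4))]
[67.51334974 -2.04101581] [(0, np.float64(581.9)), (0.4, np.float64(609.0)), (0.5, np.float64(615.7)), (0.6, np.float64(622.5)), (0.7, np.float64(629.2)), (0.8, np.float64(636.0))]
```

servo_tool(
  series=[
    [0,0,0.2,0,0,0],
    [0,0,0.3,0,0,0],
    [0,0,0.4,0,0,0],
    [0,0,0.4,0,0,0],
    [0,0,0.4,0,0,0],
    [0,0,0.5,0,0,0],
    [0,0,0.95,0,0,0],
    [0,0,0.95,0,0,0],
    [0,0,0.95,0,0,0],
    [0,0,0.95,0,0,0],
  ],
)

```text
clock: 9.48
eef_pos: [403.5, 73.3, 50.1]
eef_rot: [3.141, -0.001, 0.293]
wrist_force: [-7.1, -3.7, 25.7]
finger_gap: 0.3
```

```bash
python3 - <<'E'
from h import *
s=read_state();print(s["eef_pos"],s["wrist_force"],s["clock"])
for i in range(4):
    c=camera("scene");print(bay(c)[:2])
E
```

```text
[403.54784223  73.33507338  50.05579536] [-7.12951062 -3.65353932 25.65313681] 9.4833
(np.float64(255.70786253076633), np.float64(250.41487763192126))
(np.float64(255.5700131293906), np.float64(250.89468558207173))
(np.float64(255.78141270864612), np.float64(251.96346457254572))
(np.float64(255.67263317443764), np.float64(250.68454517187848))
```

servo_tool(
  series=[
    [0,0,-0.1,0,0,0],
    [0,0,-1.5,0,0,0],
    [0,0,-4,0,0,0],
    [-1,-0.5,-7,0,0,0],
    [-3,-1,-10,0,0,0],
    [-5,-1,-13,0,0,0],
    [-7,-1,-15,0,0,0],
    [-8,-1,-15,0,0,0],
    [-8,-1,-15,0,0,0],
    [-8,-1,-15,0,0,0],
  ],
)

```text
clock: 10.52
eef_pos: [323.6, 59.9, 198.8]
eef_rot: [3.141, -0.001, 0.292]
wrist_force: [0.5, -0.6, 0.1]
finger_gap: 0.4
```

```bash
python3 - <<'E'
from h import *
s=read_state();print(s["eef_pos"],s["wrist_force"],s["clock"])
for n in ("scene","top","scene","top"):
    c=camera(n);print(n,bay(c)[:2])
    if n=="top": cv2.imwrite("pics/t9.png",cv2.resize(c["pixels"][130:250,165:395,::-1],None,fx=3.4,fy=3.4))
    else: cv2.imwrite("pics/s9.png",cv2.resize(c["pixels"][80:380,190:510,::-1],None,fx=1.9,fy=1.9))
E
```

```text
[323.61557401  59.92123145 198.75545979] [ 0.48383956 -0.5970168   0.09283842] 10.5167
scene (np.float64(255.67563183941368), np.float64(248.90249336263548))
top (np.float64(255.94062925416853), np.float64(259.41091559834484))
scene (np.float64(255.4201633955171), np.float64(250.1921023563697))
top (np.float64(255.94062925416853), np.float64(258.6424576245244))
```

View pics/t9.png

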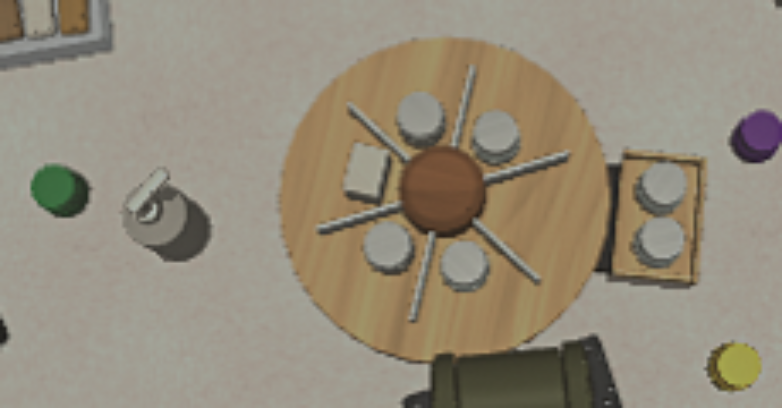

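View pics/s9.png

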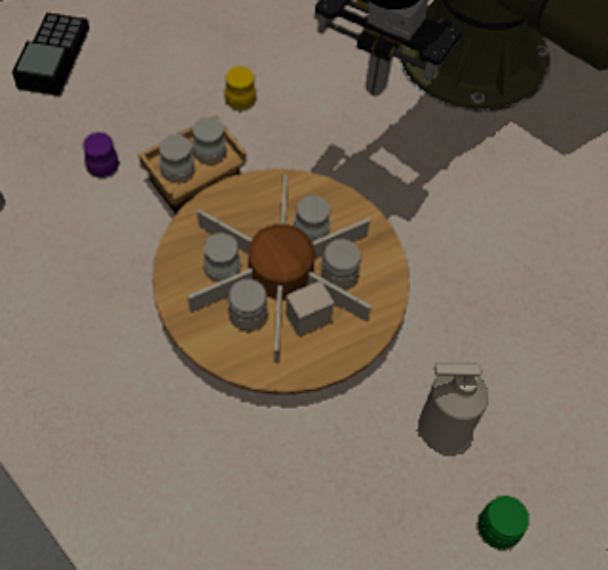

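Both views show the empty bay facing the ledge: the gap at about (560,220) in the top crop, with the ledge at (655,215). All five packs, both refill jars, the pump and the terminal are standing, and the arm is clear.

```bash
python3 -c "
from cell import *
sign_off();print(read_state()['clock'])"
```

```text
the job is handed in; nothing more can be done
the job is handed in; nothing more can be done
```

I flicked the display anticlockwise with the shut fingertips, stopped it with the empty bay at the filling ledge, and handed the job in at about 10.7 s. `sign_off()` reports no verdict, so the result is not confirmed.

- **Spin:** I pushed a divider from inside the empty bay, and the tray spun free at about 1.7 rad/s. It turned about 423° in all and was still going at about 1.1 rad/s when I pressed a fingertip on the rim.
- **Stop:** The press measured about 26 N and the tray did not move while held. I then lifted straight off and moved clear.
- **Final position:** The bay points at 255.5–256° in both cameras, and the ledge is at about 262°. That puts the bay mouth roughly 20 mm short of the mark, against the 45 mm allowed. I had aimed for the middle, so the brake caught slightly early.
- **Surroundings:** In the last pictures the tray was at rest and all packs, refill jars, the pump and the terminal were standing. I judged those by eye and did not measure how far they might have shifted. The wrist force was back to about zero.

Before the flick I also pressed the rim once, at about 31 N, to learn how hard the brake would bite. The bay angle read the same afterwards, to within about 1°.

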